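# Check a sander pad with the pin tester

### The job

Check the foam of the larger of the two round sander pads: take the pin tester out of its wooden stand, push it straight down on the middle of that pad until its pin has sunk in and its steel foot is flat on the pad, and hold it there for a second so that the reading settles. Then stand it upright in its wooden stand again and let go. Do not press the small pad.

Things in the scene. Friction and masses are not known exactly. Their poses are not given: they have to be found in the camera images.
- tester_center (a point): Pin tester: loose upright aluminium barrel, diameter 34 mm, 0.3-0.45 kg. Point on its axis, 40 mm above the underside of its round foot (diameter 62, 10 thick), 40 below its top. Own z up. A dial 3 to 34 mm above this point juts 25 mm from the axis to own +x: grip across own y. A sprung pin (diameter 10) stands 24 mm out below the foot. It starts in the stand, pin in the hole.
- tester_pin (a joint): How far the tester's pin is pushed back into the foot (m): 0 is fully out; about 0.016 when the foot is flat on the large pad. The spring needs about 1 N to start and 5 N at 0.016. A thin rod shows the same travel above the barrel's top.
- large_pad_top (a point): The larger round sander pad, a fixed black rubber disc lying flat on the bench, diameter 150 mm, 30 mm thick. This point is at the middle of its top face. The round foam centre (diameter 42 mm) gives way under the pin; the rubber round it is firm and stops the tester's foot.
- large_pad_core (a joint): How far the foam centre of the large pad has been sunk by the pin (m): 0 is level with the top face; about 0.008 when the tester's foot is flat on the pad. It springs back.
- small_pad_core (a joint): The same for the small round pad (diameter 90 mm, 30 mm thick), which is not to be pressed: stays 0.
- stand_top (a point): The tester's stand, a fixed ring of dark wood, outer diameter 92 mm, 35 mm high, with an upright hole of diameter 40 mm right through. This point is the centre of the hole at the height of the ring's flat top, on which the tester's foot rests.
Not all that is in view belongs to the job. What is shaped like the part that bears tester_center but pink or turquoise is not meant.

How it is judged:
By the outcome, as a careful person would: the job done as asked, in the order asked, and still so for the second after the job is handed in, with the robot touching nothing.
It also fails if it takes over 51 s, if anything falls off the work surface, if the arm or the gripper's body presses on something with over 40 N, if the wrist force passes 120 N, or if a joint passes its speed limit or range.

### The arm

A 7-joint arm with a two-finger parallel gripper is mounted at the origin on the work surface. World frame = base frame: x ahead of the robot, y to its left, z up, the work surface at z = 0. Lengths are in m, angles in rad, forces in N, time in s.
With the tool pointing down it reaches from about 0.4 to 0.85 m from the base axis. Payload 10.4 kg.
Tool frame: the origin (TCP) lies on the centre line of the jaws, within the pads' length; the fingertips stand r.finger_overhang ahead of it and the grasp point (between the pads) lies 5 mm behind it (r.finger_overhang is the distance from the TCP to the fingertips, in m); z points along the fingers, y is the line along which they close (so a half turn about z gives the same grasp; the last joint's range is limited). The gripper opens to 87 mm and grips with 3 to 60 N. Pads are 19 mm wide; open, the fingers measure 117 mm over their backs; the gripper's body (75 mm by 190 mm) begins 51 mm behind the grasp point.
Start: joints at [1.15, 0.332, -0.065, 1.46, 0.022, 1.35, -0.088], TCP at [0.242, -0.576, 0.237] pointing down, gripper open.
Joint ranges: [-2.6, 2.6], [-0.5, 2.12], [-1.47, 1.34], [0.16, 2.42], [-1.27, 4.41], [0.06, 2.06], [-2.6, 2.6]. Speed limits (rad/s): [2.22, 2.22, 2.79, 2.79, 3.14, 3.14, 3.14].

### API

Orientations are given as a unit quaternion [x, y, z, w].
In Python, from bench import read_state, viewer, r gives the robot as it stands.
- The arm moves only by the tool carry_out, never from a script. Its argument "moves" is a list of rows, each a list of 6 numbers: the shift along the tool's x, y, z in units of 40 mm (1.0 is 40 mm), then the turn, a rotation vector about the tool's x, y, z in units of 8 degrees (1.0 is 8 degrees). A call has 1 to 20 rows; each row shifts and turns the commanded pose from where the row before left it, along the tool's axes as they then stand; what a row does not reach is not made up. A row lasts 1/8 s, in which the tool goes at most 62.5 mm and 10.7 degrees, less where a joint would pass 70% of its speed; a pose out of reach is approached as far as the arm can. A call is refused whole if a number of a shift passes 1 or a number of a turn 1, either way. A call with a gripper value outside its range is refused whole. "fingers" is the finger opening in mm, from 0 to 87, set as the call begins (left out, the last holds). The fingers move at their own pace and stop on an object; "force" is the grip in N (left out, the last holds). Time passes only in rows, so rows that do not move let the fingers close. It gives the time, the measured TCP pose, the force, the opening and the grip force at its end, in the units of the state.
- read_state(): the state, without advancing time (a new reading comes with each control period).
- viewer.camera(name): name is "side" or "top"; returns a dict with "pixels" (420x560x3 uint8, red, green, blue), "range_z" (420x560 float32, m along the optical axis (not along the pixel's ray), 0 where there is no reading), "fx", "fy", "cx", "cy" (pixels), "k1" (the pictures are not rectified: a ray, as slopes to the right and down, at radius r is drawn at 1 + k1 r^2 times it, then the intrinsics apply), "xyz" and "orientation" of the camera in the world. Camera axes: x right, y down, z forward; pixel columns grow to the right and rows downward; lengths in m; the calibration is good to about 2 mm. A picture is of the moment at which its call begins.
- r.close_job(): hands the job in; it is judged then, once.
The state is a dict: "time": time; "joint_positions": joint angles; "joint_vel": joint speeds; "joint_torque": joint torques, N m; "ee_pos": TCP position; "eef_rot": TCP orientation; "ft_force": force on the tool from outside, world axes, zero at the start; "torque": the same for the moment, N m; "width": finger opening in m; "grip_force": force on a finger pad.
Only numpy, scipy, OpenCV 4.12 (cv2) and the standard library are available. Lean on these libraries where they do the work, as an engineer would, in place of code of your own. Each camera call takes 0.05 s, during which the arm holds its last target. There are 200 camera calls.

## Working session

There is one attempt and no reset: what is moved stays moved. The work goes in short steps, Python scripts to look and compute and a tool call to move; the robot and the scene stay as the last step left them, time stands still between calls to the robot, and variables do not carry over. Pictures are saved under pics/ and viewed, at most 10 in all, crops included, and the job is handed in when it is done.

Besides the shell and the picture viewer there is one more tool, called as name([rows], argument=value, ...), one row to a line, values as JSON. carry_out: Moves the arm, as the interface text tells. Its arguments: {"type":"object","properties":{"moves":{"type":"array","items":{"type":"array","items":{"type":"number"}}},"fingers":{"type":"number"},"force":{"type":"number"}},"required":["moves"]}

```bash
ls; mkdir -p pics; cat > h.py <<'E'
import numpy as np, cv2
from bench import read_state, viewer, r
from scipy.spatial.transform import Rotation as R
def shot(n,save=None):
    c=viewer.camera(n)
    if save: cv2.imwrite('pics/'+save,c['pixels'][:,:,::-1])
    return c
def pts(c):
    h,w=c['range_z'].shape
    K=np.array([[c['fx'],0,c['cx']],[0,c['fy'],c['cy']],[0,0,1.]])
    u,v=np.meshgrid(np.arange(w),np.arange(h))
    uv=np.stack([u,v],-1).reshape(-1,1,2).astype(float)
    n=cv2.undistortPoints(uv,K,np.array([c['k1'],0,0,0.])).reshape(h,w,2)
    d=np.dstack([n,np.ones((h,w))])
    M=R.from_quat(c['orientation']).as_matrix()
    rays=d@M.T
    return rays, np.array(c['xyz'])+rays*c['range_z'][...,None]
def onplane(c,rays,u,v,z):
    d=rays[int(round(v)),int(round(u))]; o=np.array(c['xyz'])
    return o+d*(z-o[2])/d[2]
E
python3 - <<'E'
from h import *
import pickle
s=read_state();print({k:np.round(v,3) for k,v in s.items()},r.finger_overhang)
D={}
for n in('side','top'):
    c=shot(n,n+'0.png');D[n]=c
    print(n,c['xyz'],c['orientation'],c['fx'],c['cx'],c['cy'],c['k1'])
pickle.dump(D,open('d.pkl','wb'))
E
```

```text
pics
{'time': np.float64(0.0), 'joint_positions': array([ 1.15 ,  0.333, -0.065,  1.461,  0.022,  1.35 , -0.089]), 'joint_vel': array([-0.001, -0.   , -0.   , -0.001,  0.001, -0.   , -0.001]), 'joint_torque': array([-0.0000e+00, -6.2326e+01,  2.4000e-02, -3.8989e+01, -6.1000e-02,
        4.0000e-02,  0.0000e+00]), 'ee_pos': array([ 0.242, -0.576,  0.236]), 'eef_rot': array([ 0.98 ,  0.198, -0.   , -0.001]), 'ft_force': array([ 1.344,  0.167, -0.008]), 'torque': array([-0.006,  0.046,  0.053]), 'grip_force': np.float64(0.0), 'width': np.float64(0.087)} 0.014
side [0.38270226 0.6385123  0.75552594] [-0.07016334  0.919751   -0.38515181  0.02816538] 501.1146923697022 289.40908372436155 211.98709789843613 -0.03641361000168193
top [0.4243355  0.01007334 0.89244042] [ 0.71505325 -0.69846305  0.02312074 -0.01771021] 422.3780422117593 282.22975209377944 204.18389525901935 -0.07652676912175504
```

View pics/top0.png

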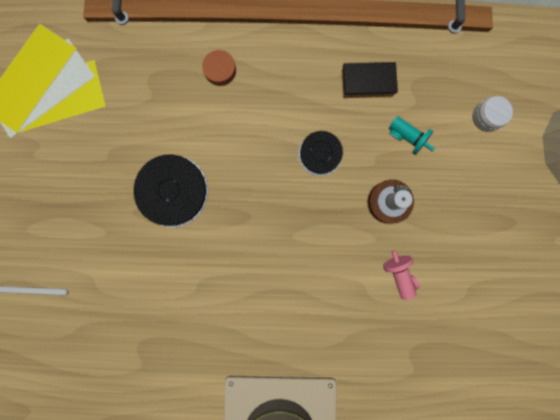

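View pics/side0.png

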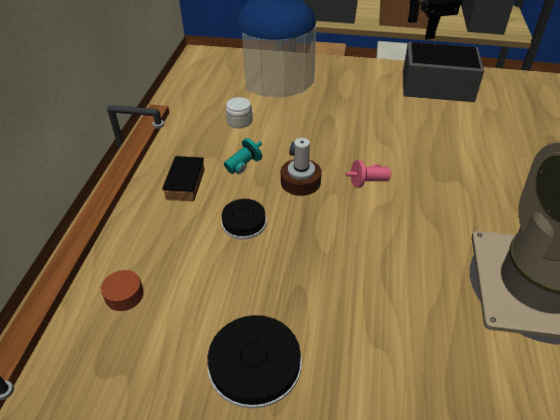

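The top view shows the large pad at (170,190), the small pad at (321,153), and the dark wood stand with the aluminium tester at (391,201). The lookalikes are turquoise at (410,133) and pink at (402,277), both lying down. The tester meant is the grey upright one in the stand, which is the only aluminium one. I'll confirm that in an enlarged crop and measure.

```bash
python3 - <<'E'
from h import *
import pickle
D=pickle.load(open('d.pkl','rb'))
t=D['top']['pixels'][165:240,355:430,::-1];s=D['side']['pixels'][125:205,260:340,::-1]
im=np.hstack([cv2.resize(t,(390,400),interpolation=cv2.INTER_CUBIC),cv2.resize(s,(400,400),interpolation=cv2.INTER_CUBIC)])
cv2.imwrite('pics/crop0.png',im)
for n,c in D.items():
    rays,P=pts(c)
    def circ(lo,hi,zl,zh,box,nm,zp):
        m=(P[...,2]>zl)&(P[...,2]<zh)&(c['range_z']>0)
        b=np.zeros_like(m);b[box[1]:box[3],box[0]:box[2]]=1;m&=b
        Q=P[m]
        (x,y),rr=cv2.minEnclosingCircle(Q[:,:2].astype(np.float32))
        # colour contour ray-cast on the plane
        print(n,nm,'n',len(Q),'z',np.round(np.percentile(Q[:,2],[5,50,95]),4),'circ',np.round([x,y,2*rr],4),'mean',Q.mean(0).round(4),'range',Q.min(0).round(3),Q.max(0).round(3))
    B={'top':dict(L=(125,145,215,235),S=(290,125,350,180),T=(360,170,425,235)),'side':dict(L=(200,310,310,405),S=(215,195,272,242),T=(270,125,330,200))}[n]
    circ(0,0,.022,.04,B['L'],'large',.03)
    circ(0,0,.022,.04,B['S'],'small',.03)
    circ(0,0,.030,.038,B['T'],'standtop',.03)
    circ(0,0,.039,.05,B['T'],'foot',.03)
    circ(0,0,.06,.105,B['T'],'barrel+dial',.03)
    circ(0,0,.108,.125,B['T'],'top',.03)
    # dark pads by colour ray-cast at z=.03
    g=c['pixels'].max(2)
    for k in 'LS':
        b=B[k];m=np.zeros(g.shape,np.uint8);m[b[1]:b[3],b[0]:b[2]]=(g[b[1]:b[3],b[0]:b[2]]<60)
        cs=max(cv2.findContours(m,0,1)[0],key=cv2.contourArea)[:,0]
        W=np.array([onplane(c,rays,u,v,.03)[:2] for u,v in cs],np.float32)
        print(n,k,'colour',cv2.fitEllipse(W))
E
```

```text
side large n 6284 z [0.0268 0.0293 0.0314] circ [0.4997 0.2393 0.1523] mean [0.4992 0.2444 0.0292] range [0.426 0.163 0.022] [0.575 0.314 0.034]
side small n 1136 z [0.0257 0.0297 0.0321] circ [ 0.5874 -0.0739  0.0935] mean [ 0.5855 -0.0702  0.0295] range [ 0.542 -0.12   0.022] [ 0.631 -0.027  0.034]
side standtop n 422 z [0.0314 0.0344 0.037 ] circ [ 0.4867 -0.2188  0.0929] mean [ 0.4861 -0.2043  0.0343] range [ 0.441 -0.261  0.03 ] [ 0.531 -0.173  0.038]
side foot n 260 z [0.0403 0.0442 0.0475] circ [ 0.4855 -0.2186  0.0639] mean [ 0.4842 -0.2085  0.0441] range [ 0.456 -0.247  0.039] [ 0.515 -0.188  0.05 ]
side barrel+dial n 300 z [0.0626 0.0865 0.103 ] circ [ 0.4902 -0.215   0.0448] mean [ 0.4878 -0.207   0.0847] range [ 0.469 -0.223  0.06 ] [ 0.512 -0.199  0.105]
side top n 146 z [0.1088 0.1131 0.1152] circ [ 0.4887 -0.2171  0.0407] mean [ 0.4854 -0.2161  0.1128] range [ 0.469 -0.236  0.108] [ 0.509 -0.201  0.117]
side L colour ((0.49858251214027405, 0.24466101825237274), (0.1469080001115799, 0.15569829940795898), 16.325923919677734)
side S colour ((0.5837969183921814, -0.0630768
[... 542 characters left out ...]
 n 364 z [0.0411 0.0457 0.048 ] circ [ 0.4856 -0.2204  0.0893] mean [ 0.4795 -0.2088  0.0453] range [ 0.447 -0.265  0.039] [ 0.524 -0.176  0.05 ]
top barrel+dial n 140 z [0.0636 0.0887 0.1042] circ [ 0.4901 -0.2203  0.0458] mean [ 0.4868 -0.209   0.0866] range [ 0.468 -0.238  0.061] [ 0.51  -0.202  0.105]
top top n 285 z [0.1091 0.1155 0.1178] circ [ 0.4877 -0.2209  0.041 ] mean [ 0.4855 -0.2189  0.1149] range [ 0.468 -0.235  0.108] [ 0.508 -0.202  0.121]
top L colour ((0.4984225928783417, 0.23720800876617432), (0.14248137176036835, 0.14692306518554688), 164.46458435058594)
top S colour ((0.5844117403030396, -0.07330182939767838), (0.0823819488286972, 0.08567758649587631), 58.01864242553711)
```

View pics/crop0.png

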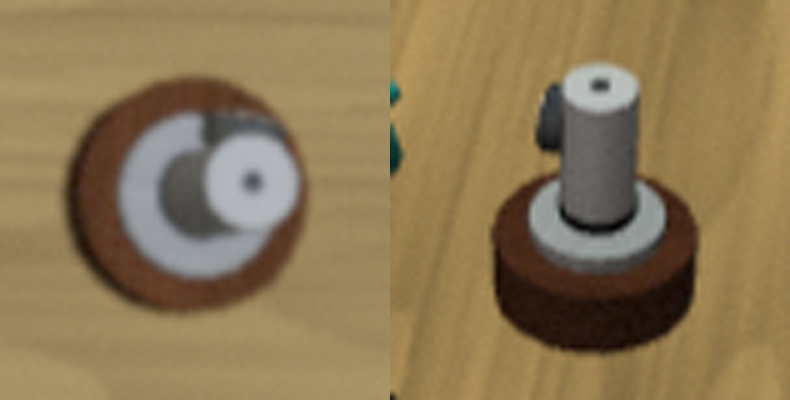

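The crop confirms it: the grey aluminium barrel stands with its foot flat on the dark wooden ring, and the dark dial faces roughly world +x. Next I'll measure the dial's yaw and work out the approach.

```bash
cat >> h.py <<'E'
def plan(pos,yaw=None):
    s=read_state(); q=R.from_quat(s['eef_rot'])
    tgt=R.from_matrix(R.from_euler('z',yaw if yaw is not None else 0,degrees=True).as_matrix()@np.diag([1,-1,-1.]))
    print('t',s['time'],'pos',np.round(s['ee_pos'],4),'F',np.round(s['ft_force'],2),'w',round(float(s['width']),4),'grip',s['grip_force'])
    if yaw is not None: print('turn units',np.round(np.degrees((q.inv()*tgt).as_rotvec())/8,3)); q=tgt
    print('shift units',np.round(q.inv().apply(np.array(pos)-s['ee_pos'])/.04,3))
E
python3 - <<'E'
from h import *
import pickle
D=pickle.load(open('d.pkl','rb'))
A=np.array([.4855,-.219])
for n,c in D.items():
    rays,P=pts(c); d=P[...,:2]-A; rr=np.hypot(*np.moveaxis(d,-1,0))
    m=(P[...,2]>.08)&(P[...,2]<.108)&(rr>.0205)&(rr<.036)&(c['pixels'].max(2)<110)
    q=d[m]; print(n,m.sum(),q.mean(0).round(4),q.min(0).round(3),q.max(0).round(3),P[m][:,2].mean())
plan([.4855,-.219,.17],0)
E
```

```text
side 45 [0.0216 0.0078] [ 0.017 -0.008] [0.026 0.014] 0.09693779557464578
top 34 [0.0211 0.002 ] [ 0.015 -0.016] [0.025 0.012] 0.10336852342312898
t 0.1 pos [ 0.242  -0.5759  0.2358] F [ 0.37 -0.27 -0.  ] w 0.0867 grip 0.0
turn units [-9.000e-03  2.000e-03  2.849e+00]
shift units [ 6.087 -8.922  1.646]
```

carry_out([
  [0,0,0,0,0,0.95],
  [0,0,0,0,0,0.95],
  [0,0,0,0,0,0.95],
  [0.6,-0.9,0,0,0,0],
  [0.6,-0.9,0,0,0,0],
  [0.6,-0.9,0,0,0,0],
  [0.6,-0.9,0,0,0,0],
  [0.6,-0.9,0,0,0,0],
  [0.6,-0.9,0.3,0,0,0],
  [0.6,-0.9,0.3,0,0,0],
  [0.6,-0.9,0.3,0,0,0],
  [0.6,-0.9,0.3,0,0,0],
  [0.6,-0.8,0.4,0,0,0],
  [0.09,0,0,0,0,0],
  [0,0,0,0,0,0],
], fingers=87, force=40)

```text
time: 1.98
ee_pos: [0.4855, -0.2209, 0.1725]
eef_rot: [1.0, -0.0, -0.0, 0.0]
ft_force: [-0.4, -1.1, 0.2]
width: 0.0874
grip_force: 0.0
```

```bash
python3 - <<'E'
from h import *
plan([.4855,-.219,.084],0)
E
```

```text
t 1.975 pos [ 0.4855 -0.2209  0.1725] F [-0.41 -1.11  0.23] w 0.0874 grip 0.0
turn units [ 0.001  0.004 -0.003]
shift units [-1.000e-03 -4.600e-02  2.211e+00]
```

carry_out([
  [0,-0.03,0.6,0,0,0],
  [0,0,0.6,0,0,0],
  [0,0,0.6,0,0,0],
  [0,0,0.41,0,0,0],
  [0,0,0,0,0,0],
])

```text
time: 2.6
ee_pos: [0.4849, -0.2196, 0.0834]
eef_rot: [1.0, -0.001, -0.001, -0.0]
ft_force: [-0.2, 0.9, -0.4]
width: 0.0875
grip_force: 0.0
```

carry_out([
  [0,0,0,0,0,0],
  [0,0,0,0,0,0],
  [0,0,0,0,0,0],
  [0,0,0,0,0,0],
  [0,0,0,0,0,0],
  [0,0,0,0,0,0],
  [0,0,0,0,0,0],
  [0,0,0,0,0,0],
], fingers=20, force=40)

```text
time: 3.6
ee_pos: [0.4858, -0.2192, 0.0842]
eef_rot: [1.0, -0.0, 0.0, 0.0]
ft_force: [0.5, -1.2, 0.5]
width: 0.0335
grip_force: 40.0
```

carry_out([
  [0,0,-0.2,0,0,0],
  [0,0,-0.4,0,0,0],
  [0,0,-0.4,0,0,0],
  [0,0,-0.4,0,0,0],
  [0,0,-0.4,0,0,0],
  [0,0,-0.2,0,0,0],
  [0,0,0,0,0,0],
  [0,0,0,0,0,0],
])

```text
time: 4.6
ee_pos: [0.4854, -0.2189, 0.1635]
eef_rot: [1.0, -0.0, -0.0, -0.0]
ft_force: [0.5, 0.8, -4.6]
width: 0.0332
grip_force: 40.0
```

```bash
python3 - <<'E'
from h import *
import pickle
D={n:shot(n) for n in('side','top')}
pickle.dump(D,open('d1.pkl','wb'))
im=D['side']['pixels'][60:220,220:380,::-1]
cv2.imwrite('pics/lift.png',cv2.resize(im,(480,480),interpolation=cv2.INTER_CUBIC))
plan([.499,.2392,.16],0)
E
```

```text
t 4.7 pos [ 0.4854 -0.2189  0.1635] F [ 0.2  -0.13 -4.08] w 0.0333 grip 39.9990329425782
turn units [-0.003  0.007 -0.001]
shift units [  0.339 -11.453   0.087]
```

View pics/lift.png

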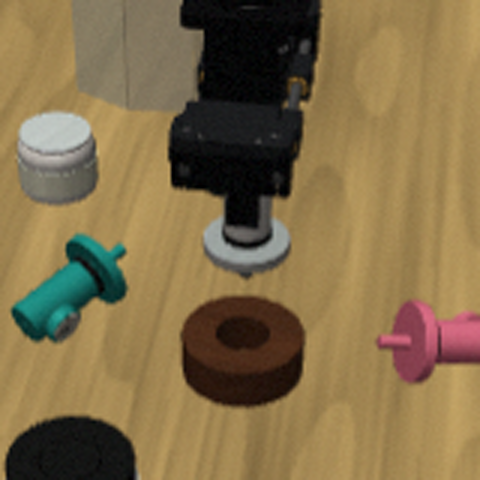

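The tester is held upright above the stand hole, with its foot level and its pin visible below at crop (247,274). Now I'll carry it to the pad.

carry_out([
  [0,-0.3,0,0,0,0],
  [0,-0.7,0,0,0,0],
  [0,-0.9,0,0,0,0],
  [0,-0.9,0,0,0,0],
  [0,-0.9,0,0,0,0],
  [0,-0.9,0,0,0,0],
  [0,-0.9,0,0,0,0],
  [0.1,-0.9,0,0,0,0],
  [0.1,-0.9,0,0,0,0],
  [0.1,-0.9,0,0,0,0],
  [0.04,-0.9,0,0,0,0],
  [0,-0.9,0,0,0,0],
  [0,-0.8,0,0,0,0],
  [0,-0.45,0,0,0,0],
  [0,-0.2,0,0,0,0],
  [0,0,0,0,0,0],
  [0,0,0,0,0,0],
])

```text
time: 6.82
ee_pos: [0.4996, 0.2379, 0.164]
eef_rot: [1.0, -0.001, -0.0, 0.0]
ft_force: [0.7, 0.4, -4.3]
width: 0.0331
grip_force: 40.0
```

```bash
python3 - <<'E'
from h import *
D={n:shot(n) for n in('side','top')}
im=D['side']['pixels'][230:410,170:350,::-1]; im2=D['top']['pixels'][100:280,80:260,::-1]
cv2.imwrite('pics/pad.png',cv2.resize(np.hstack([im,im2]),(800,400),interpolation=cv2.INTER_CUBIC))
for n,c in D.items():
    rays,P=pts(c); s=read_state()['ee_pos']
    m=(np.hypot(P[...,0]-s[0],P[...,1]-s[1])<.045)&(P[...,2]>.1)&(P[...,2]<.135)&(c['pixels'].min(2)>110)
    if m.sum()>20: print(n,m.sum(),P[m].mean(0),P[m].min(0),P[m].max(0))
    m=(np.hypot(P[...,0]-.499,P[...,1]-.239)<.09)&(P[...,2]>.024)&(P[...,2]<.036)
    print(n,'pad',m.sum(),P[m].min(0),P[m].max(0))
plan([.499,.2392,.084],0)
E
```

```text
side 153 [0.47609362 0.23726591 0.12452589] [0.46929946 0.21755602 0.12191554] [0.48297524 0.25644531 0.12764767]
side pad 5196 [0.42559176 0.16834404 0.02400384] [0.57497375 0.31409072 0.03417441]
top 37 [0.50437119 0.21287075 0.12491344] [0.49337603 0.21010917 0.12139347] [0.51539884 0.21527285 0.12716817]
top pad 1682 [0.4238072  0.16399469 0.02431817] [0.57298169 0.31210172 0.0355741 ]
t 6.925 pos [0.4997 0.238  0.1641] F [-0.18 -0.5  -3.54] w 0.0333 grip 39.99893677420914
turn units [ 0.004 -0.001 -0.011]
shift units [-0.017 -0.031  2.003]
```

View pics/pad.png

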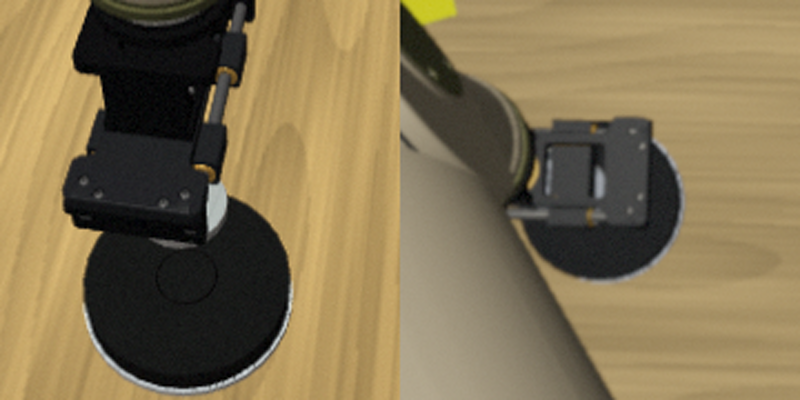

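The tester is over the pad, with the foam ring visible at about (187,275) in the crop, and it's centred by coordinates to about 1 mm. Descending.

carry_out([
  [0,-0.03,0.2,0,0,0],
  [0,0,0.4,0,0,0],
  [0,0,0.4,0,0,0],
  [0,0,0.3,0,0,0],
  [0,0,0.15,0,0,0],
  [0,0,0.1,0,0,0],
  [0,0,0.1,0,0,0],
  [0,0,0.1,0,0,0],
  [0,0,0.1,0,0,0],
  [0,0,0.1,0,0,0],
  [0,0,0,0,0,0],
  [0,0,0,0,0,0],
])

```text
time: 8.43
ee_pos: [0.4996, 0.2403, 0.0863]
eef_rot: [1.0, -0.0, 0.0, -0.0]
ft_force: [-0.9, 0.3, -0.1]
width: 0.0331
grip_force: 40.0
```

carry_out([
  [0,0,0.05,0,0,0],
  [0,0,0.05,0,0,0],
  [0,0,0.03,0,0,0],
  [0,0,0,0,0,0],
  [0,0,0,0,0,0],
])

```text
time: 9.05
ee_pos: [0.4995, 0.2402, 0.081]
eef_rot: [1.0, -0.0, 0.0, -0.0]
ft_force: [-0.2, 0.4, 0.3]
width: 0.0335
grip_force: 40.0
```

carry_out([
  [0,0,0.03,0,0,0],
  [0,0,0.03,0,0,0],
  [0,0,0,0,0,0],
  [0,0,0,0,0,0],
])

```text
time: 9.55
ee_pos: [0.4996, 0.2402, 0.0792]
eef_rot: [1.0, -0.0, 0.0, 0.0]
ft_force: [-2.9, -2.0, 8.0]
width: 0.0332
grip_force: 40.0
```

carry_out([
  [0,0,0.02,0,0,0],
  [0,0,0,0,0,0],
  [0,0,0,0,0,0],
  [0,0,0,0,0,0],
])

```text
time: 10.05
ee_pos: [0.4996, 0.2403, 0.0791]
eef_rot: [1.0, -0.0, 0.0, 0.0]
ft_force: [-7.0, -3.4, 16.7]
width: 0.0332
grip_force: 40.0
```

```bash
python3 - <<'E'
from h import *
c=shot('side');im=c['pixels'][270:410,190:330,::-1]
cv2.imwrite('pics/press.png',cv2.resize(im,(560,560),interpolation=cv2.INTER_CUBIC))
plan([.4856,-.2192,.164],0)
E
```

```text
t 10.1 pos [0.4996 0.2403 0.0792] F [-6.1  -3.45 17.12] w 0.0334 grip 40.00023880507797
turn units [ 0.004 -0.006 -0.001]
shift units [-0.35  11.487 -2.121]
```

View pics/press.png

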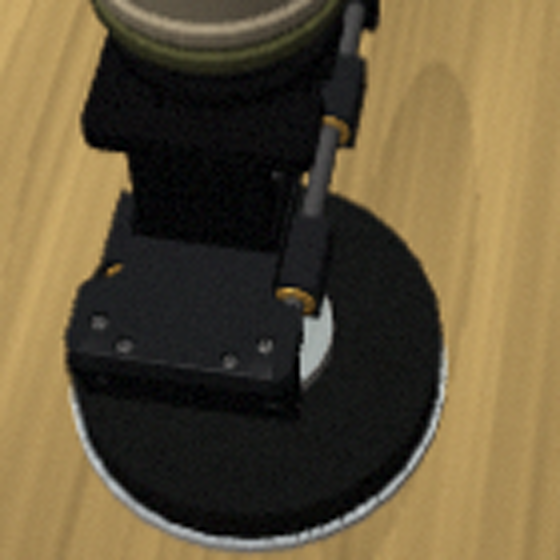

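The foot is on the rubber at (318,350): the tool stopped at z = 0.079 and the force rose to 17 N. Now I'll hold, lift and return.

carry_out([
  [0,0,0,0,0,0],
  [0,0,0,0,0,0],
  [0,0,0,0,0,0],
  [0,0,0,0,0,0],
  [0,0,0,0,0,0],
  [0,0,0,0,0,0],
  [0,0,0,0,0,0],
  [0,0,0,0,0,0],
  [0,0,0,0,0,0],
  [0,0,0,0,0,0],
  [0,0,0,0,0,0],
  [0,0,0,0,0,0],
])

```text
time: 11.6
ee_pos: [0.4996, 0.2402, 0.0791]
eef_rot: [1.0, -0.0, 0.0, 0.0]
ft_force: [-6.5, -3.6, 16.8]
width: 0.0335
grip_force: 40.0
```

carry_out([
  [0,0,-0.1,0,0,0],
  [0,0,-0.2,0,0,0],
  [0,0,-0.4,0,0,0],
  [0,0,-0.4,0,0,0],
  [0,0,-0.4,0,0,0],
  [0,0,-0.4,0,0,0],
  [0,0,-0.2,0,0,0],
  [0,0,0,0,0,0],
  [0,0,0,0,0,0],
])

```text
time: 12.72
ee_pos: [0.4992, 0.2399, 0.1611]
eef_rot: [1.0, -0.0, -0.0, 0.0]
ft_force: [-0.4, -0.3, -4.3]
width: 0.0337
grip_force: 40.0
```

carry_out([
  [0,0.3,0,0,0,0],
  [0,0.7,0,0,0,0],
  [0,0.9,0,0,0,0],
  [0,0.9,0,0,0,0],
  [0,0.9,0,0,0,0],
  [0,0.9,0,0,0,0],
  [0,0.9,0,0,0,0],
  [-0.1,0.9,0,0,0,0],
  [-0.1,0.9,0,0,0,0],
  [-0.1,0.9,0,0,0,0],
  [-0.05,0.9,0,0,0,0],
  [0,0.9,0,0,0,0],
  [0,0.8,0,0,0,0],
  [0,0.4,0,0,0,0],
  [0,0.18,0,0,0,0],
  [0,0,0,0,0,0],
  [0,0,0,0,0,0],
])

```text
time: 14.85
ee_pos: [0.4856, -0.2138, 0.1618]
eef_rot: [1.0, 0.001, 0.0, -0.0]
ft_force: [-0.2, -0.1, -4.6]
width: 0.0334
grip_force: 40.0
```

```bash
python3 - <<'E'
from h import *
c=shot('side');im=c['pixels'][60:220,220:380,::-1]
cv2.imwrite('pics/back.png',cv2.resize(im,(480,480),interpolation=cv2.INTER_CUBIC))
import pickle
a=pickle.load(open('d1.pkl','rb'))['side']
for n,k in(('lift',a),('back',c)):
    rays,P=pts(k)
    m=(k['pixels'].min(2)>110)&(P[...,2]>.1)&(P[...,2]<.14)&(abs(P[...,0]-.4856)<.04)&(abs(P[...,1]+.219)<.04)
    print(n,m.sum(),P[m].mean(0).round(4),P[m].min(0).round(4),P[m].max(0).round(4))
plan([.4856,-.2192,.084],0)
E
```

```text
lift 208 [ 0.4845 -0.2095  0.1232] [ 0.4556 -0.2446  0.1193] [ 0.5154 -0.1873  0.1382]
back 215 [ 0.4849 -0.2049  0.121 ] [ 0.4565 -0.2403  0.1176] [ 0.5158 -0.1826  0.127 ]
t 14.9 pos [ 0.4856 -0.2139  0.1618] F [-0.2   0.59 -3.99] w 0.0331 grip 39.998793778941035
turn units [-0.001 -0.001  0.011]
shift units [-1.000e-03  1.330e-01  1.945e+00]
```

View pics/back.png

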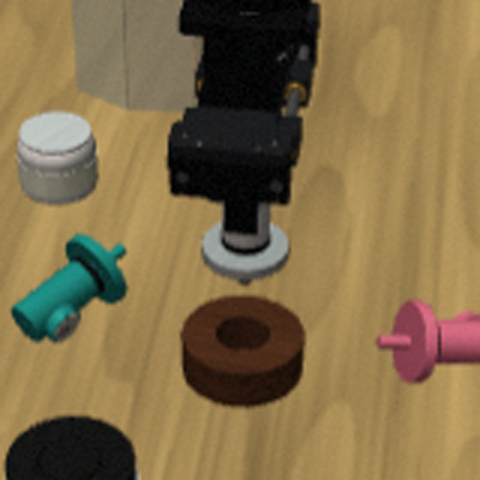

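The tester is still upright and unslipped in the grip: its foot sits the same relative to the tool as after the lift. It needs a 5 mm shift in y, then it can go down.

carry_out([
  [0,0.13,0,0,0,0],
  [0,0,0.2,0,0,0],
  [0,0,0.4,0,0,0],
  [0,0,0.4,0,0,0],
  [0,0,0.4,0,0,0],
  [0,0,0.3,0,0,0],
  [0,0,0.1,0,0,0],
  [0,0,0.08,0,0,0],
  [0,0,0,0,0,0],
  [0,0,0,0,0,0],
  [0,0,0,0,0,0],
])

```text
time: 16.27
ee_pos: [0.4856, -0.2204, 0.0869]
eef_rot: [1.0, -0.0, 0.0, 0.0]
ft_force: [-0.7, -0.2, -4.2]
width: 0.0333
grip_force: 40.0
```

carry_out([
  [0,-0.03,0.03,0,0,0],
  [0,0,0.03,0,0,0],
  [0,0,0,0,0,0],
  [0,0,0,0,0,0],
])

```text
time: 16.77
ee_pos: [0.4854, -0.219, 0.0842]
eef_rot: [1.0, -0.0, 0.0, -0.0]
ft_force: [-0.2, -0.1, -2.7]
width: 0.0332
grip_force: 40.0
```

carry_out([
  [0,0,0.02,0,0,0],
  [0,0,0,0,0,0],
  [0,0,0,0,0,0],
])

```text
time: 17.15
ee_pos: [0.4855, -0.219, 0.0842]
eef_rot: [1.0, -0.0, 0.0, 0.0]
ft_force: [-4.2, 2.2, 8.1]
width: 0.0334
grip_force: 40.0
```

Seated: contact came at the original height, 0.0842. Releasing and backing off straight up.

carry_out([
  [0,0,-0.01,0,0,0],
  [0,0,0,0,0,0],
  [0,0,0,0,0,0],
  [0,0,0,0,0,0],
  [0,0,0,0,0,0],
  [0,0,0,0,0,0],
  [0,0,0,0,0,0],
  [0,0,0,0,0,0],
], fingers=87)

```text
time: 18.15
ee_pos: [0.4854, -0.2191, 0.0838]
eef_rot: [1.0, -0.0, 0.0, 0.0]
ft_force: [-0.5, -1.3, -0.6]
width: 0.0867
grip_force: 0.0
```

carry_out([
  [0,0,-0.3,0,0,0],
  [0,0,-0.6,0,0,0],
  [0,0,-0.8,0,0,0],
  [0,0,-0.8,0,0,0],
  [0,0,-0.8,0,0,0],
  [0,0,-0.4,0,0,0],
  [0,0,0,0,0,0],
  [0,0,0,0,0,0],
])

```text
time: 19.15
ee_pos: [0.4848, -0.2189, 0.2305]
eef_rot: [1.0, -0.0, -0.001, -0.0]
ft_force: [-0.8, -0.6, 0.0]
width: 0.0871
grip_force: 0.0
```

```bash
python3 - <<'E'
from h import *
c=shot('side');im=c['pixels'][60:220,220:380,::-1]
cv2.imwrite('pics/end.png',cv2.resize(im,(480,480),interpolation=cv2.INTER_CUBIC))
plan([.4856,-.2192,.084],0)
E
```

```text
t 19.2 pos [ 0.4848 -0.2189  0.2304] F [-0.19 -0.28 -0.52] w 0.0869 grip 0.0
turn units [-0.006  0.014 -0.001]
shift units [0.02  0.009 3.659]
```

View pics/end.png

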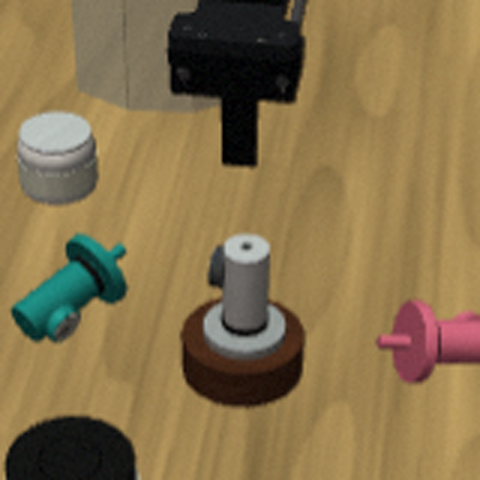

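The tester stands upright, centred in its stand at crop (245,330), and the gripper is clear above it.

```bash
python3 -c "
from bench import r
print(r.close_job())"
```

```text
the job is handed in; nothing more can be done
None
```

I pressed the pin tester on the middle of the large pad until its foot met the rubber (about 17 N), held it there for over a second, stood it back upright in its stand, let go, and handed the job in at about 19 s; the small pad was not touched.

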